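Index the deli-cup rack to its next hole with the spring plunger

TASK

Pull up the spring plunger's knob, slide the cup rack along its guide towards the end where the round shallow dish stands, and let the pin snap fully home in the next hole on that side. Never force the rack sideways against a pin caught in a hole: the holes are unevenly spaced and hidden under the rack, so find the next one gently, by feel. Keep the three cups upright in the rack, leave everything else where it is, and let go at the end.

Things in the scene. Friction and masses are not known exactly. Their poses are not given: they have to be found in the camera images.
- rail: Fixed aluminium guide, 180 (x) x 360 (y) mm, 28 mm high; origin: centre of its underside; the rack slides along its y. Under the plunger it has three holes in a row along y: the middle one, where the pin starts, and one each side, drilled by hand somewhere 46 to 80 mm from the middle one, their places not measured and hidden under the rack.
- carriage (a joint): Sliding rack: grey plate 168 (x) x 260 (y) mm, top 38 mm above the ledge, with a white slotted rack holding three cups on its +x half. Value in m: displacement along the guide's +y; 0 = pin over the middle hole; stops at -0.095 and 0.095. Sliding friction about 4 N, plus 2 N while the pin rubs on the guide.
- plunger (a joint): Spring plunger: how far the knob is pulled up, m. 0 = home (6 mm flat-ended pin, 8 mm deep in an 8 mm hole); 0.008 = pin on the surface between holes; 0.014 = upper stop. Spring 7 N at 0, 10.5 N at 0.014. Pulled past 0.009 the rack is free; let go between holes, the pin rubs and drops by itself into a hole slid under it. Side force on a caught pin: 15 N is plenty, 30 N spoils it.
- knob (a point): Centre of the plunger's black knob, an upright cylinder 26 mm in diameter, 24 mm high, 68 mm above the ledge when home, on a collar 24 mm wide whose top is 18 mm below this point. It lies 62 mm to the -x side of the guide's centre line and travels with the rack; cups are 55 mm off on its +x side. Fingers closing along the guide's x put no side load on the pin.
- tab_left (a point): Upright grey thumb tab fixed on the rack's plate 82 mm from the knob along the guide's +y, for pushing or pinching: 12 mm thick (y), 26 mm wide (x), from 38 to 80 mm above the ledge. The point is on its mid planes, 12 mm below its top.
- tab_right (a point): The same tab, 82 mm from the knob along the guide's -y.
- dish_c (a point): Centre (14 mm up) of the round shallow glazed ceramic dish, diameter 90 mm, 28 mm high, standing off one end of the guide; it shows which way the rack must go (the sign of its y in the guide's frame). Leave it alone.
- hide_c (a point): Centre of the cork tube hide, 110 mm long, 80 mm across, lying off the other end of the guide. Leave it alone.
- hemostat_c (a point): Middle of a stainless hemostat clamp, 150 mm long, 8 mm high, lying in front of the guide. Leave it alone.
- jar_c (a point): Centre (42 mm up) of a closed jar, diameter 56 mm, 85 mm high, behind the guide. Leave it alone.
- mug_c (a point): Centre (37 mm up) of an open clear cup, rim diameter 76 mm, 75 mm high, behind the guide. Leave it alone.
- cup0_c (a point): Centre (28 mm up) of the lidded clear deli cup in the rack's pocket at its -y end: 67 mm across the lid, 56 mm high, top 98 mm above the ledge, standing loose in a pocket 24 mm deep.
- cup1_c (a point): Centre (28 mm up) of the lidded clear deli cup in the rack's pocket at its middle: 67 mm across the lid, 56 mm high, top 98 mm above the ledge, standing loose in a pocket 24 mm deep.
- cup2_c (a point): Centre (28 mm up) of the lidded clear deli cup in the rack's pocket at its +y end: 67 mm across the lid, 56 mm high, top 98 mm above the ledge, standing loose in a pocket 24 mm deep.
Things that resemble listed ones, but are neither listed nor needed, are in the scene too. Leave any green look-alike of the part that bears cup2_c alone.

How it is judged (in metres and radians):
On the way, in this order (a step that is already met when the one before it is completed fails the run):
1. the plunger is pulled out of the middle hole (value of joint plunger above 0.0065 m and value of joint carriage between -0.015 and 0.015 m), for 0.05 s.
2. the rack has left the middle hole towards the dish (((y of dish_c in the frame of rail above 0 m and value of joint carriage between 0.018 and 0.096 m) or (y of dish_c in the frame of rail below 0 m and value of joint carriage between -0.096 and -0.018 m))), for 0.05 s.
At the end, for the whole second after the job is handed in: The rack stands at the hole next to the middle one on the dish's side (41 to 85 mm from its start), the plunger is home to within 2.5 mm, the rack is at rest and released, and the three cups stand in the rack within 15 degrees of upright (((y of dish_c in the frame of rail above 0 m and value of joint carriage between 0.041 and 0.085 m) or (y of dish_c in the frame of rail below 0 m and value of joint carriage between -0.085 and -0.041 m)) and value of joint plunger below 0.0025 m and velocity of joint carriage between -0.01 and 0.01 m/s and angle between each of cup0_c, cup1_c, cup2_c's own z axis and vertical below 0.26 rad and height (world z) of each of cup0_c, cup1_c, cup2_c below 0.078 m); the robot touches nothing.
It fails at once if the pin is forced against the strip with more than 30 N (contact force between pin and anything else above 30 N).
It fails at once if a cup tips over 35 degrees or leaves the rack (angle between any of cup0_c, cup1_c, cup2_c's own z axis and vertical above 0.6 rad or height (world z) of any of cup0_c, cup1_c, cup2_c above 0.09 m).
It fails at once if the dish, hide, hemostat, jar or open cup is moved more than 20 mm (distance of any of dish_c, hide_c, hemostat_c, jar_c, mug_c from where it was at the start of the episode above 0.02 m).
It also fails if it takes over 51 s, if anything falls off the work surface, if the arm or the gripper's body presses on something with over 40 N, if the wrist force passes 120 N, or if a joint passes its speed limit or range.

ROBOT

A 6-joint arm with a two-finger parallel gripper is mounted at the origin on the work surface. World frame = base frame: x ahead of the robot, y to its left, z up, the work surface at z = 0. Lengths are in m, angles in degrees, forces in N, time in s.
With the tool pointing down it reaches from about 0.275 to 0.85 m from the base axis. Payload 5.2 kg.
Tool frame: the origin (TCP) lies on the mounting face of the last link; the fingertips stand ahead of it and the grasp point (between the pads) lies 155 mm ahead of it (bot.finger_overhang is the z of the fingertips in the tool frame, in m); z points along the fingers, y is the line along which they close (so a half turn about z gives the same grasp; the last joint's range is limited). The gripper opens to 85 mm and grips with 20 to 120 N. Pads are 22 mm wide; open, the fingers measure 114 mm over their backs; the gripper's body (76 mm by 85 mm) begins 54 mm behind the grasp point. The pads swing forward as they close: fully open they stand 13 mm farther back than shut.
Start: joints at [-77.223, 14.817, 87.949, -0, 77.235, -11.62], TCP at [0.227, -0.501, 0.405] pointing down, gripper open.
Joint ranges: [-179.93, 179.93], [-52.35, 119.4], [10.71, 147.94], [-69.91, 249.91], [12.55, 155.21], [-178.61, 178.61]. Speed limits (degrees/s): [147.25, 147.25, 180, 180, 180, 180].

INTERFACE

Orientations are given as [roll, pitch, yaw] about the fixed x, y, z axes, in that order (R = Rz(yaw) Ry(pitch) Rx(roll)).
In Python, from plant import monitor, imaging, order, bot gives the robot as it stands.
- The arm moves only by the tool jog_arm, never from a script. Its argument "targets" is a list of rows, each an object with "slide": the shift along the tool's x, y, z in units of 0.2 m (1.0 is 0.2 m), a list of three; "turn": the turn, a rotation vector about the tool's x, y, z in units of 1.5 rad (1.0 is 1.5 rad), a list of three. A call has 1 to 10 rows; each row is the pose to reach, as a shift and turn from the pose commanded when the call began, along the tool's axes at that moment; what a row does not reach only later rows make up. A row lasts 1/10 s, in which the tool goes at most 50 mm and 8.59 degrees, less where a joint would pass 70% of its speed; a pose out of reach is approached as far as the arm can. A call with a number of a shift or a turn outside -1 to 1 is refused whole. A call with a gripper value outside its range is refused whole. "gripper" is the closure, from -1 (fully open) to 1 (shut), so that 0 is half open, set as the call begins (left out, the last holds). The fingers move at their own pace and stop on an object; "grip_force" is the grip in N (left out, the last holds). Time passes only in rows, so rows that repeat a pose let the fingers close. It gives the time, the measured TCP pose, the force, the opening and the grip force at its end, in the units of the state.
- monitor.get_obs(): the state, without advancing time (a new reading comes with each control period).
- imaging.camera(name): name is "side" or "top"; returns the picture (480x640x3 uint8, blue, green, red); there is no depth.
- imaging.camera_model(name): a dict with "mtx" (3x3 intrinsics, pixels), "origin" and "attitude" of the camera in the world. Camera axes: x right, y down, z forward; pixel columns grow to the right and rows downward; lengths in m; the calibration is good to about 2 mm. A picture is of the moment at which its call begins. camera_model takes no time and is no camera call.
- order.job_done(): hands the job in; it is judged then, once.
Trained networks look in the newest picture that a camera, given by its name, has taken for a name from the list of things; names that differ only in an ending like _2 or _b are one class to them, and where a whole thing is asked for, a point or a joint stands for the part that bears it (a point fixed in the world has none). Each returns a list of dicts, best first, with "score" (0 to 1); they miss things now and then, are a little off and sometimes report something else, mostly with a low value. They report only what shows in the picture. A call takes as long as a camera call. They do not tell look-alikes from the thing itself.
- imaging.outline_of(camera, target): "pixels" (480x640 bool, what is visible of it) and "uv" ([column, row] in pixels, amid what is visible of it).
The state is a dict: "clock": time; "joint_pos": joint angles; "qvel": joint speeds; "tau": joint torques, N m; "tcp_pos": TCP position; "orientation": TCP orientation; "wrist_force": force on the tool from outside, world axes, zero at the start; "wrist_torque": the same for the moment, N m; "finger_gap": finger opening in m; "finger_force": force on a finger pad.
Only numpy, scipy, OpenCV 4.12 (cv2) and the standard library are available. Lean on these libraries where they do the work, as an engineer would, in place of code of your own. Each camera call takes 0.05 s, during which the arm holds its last target. There are 200 camera calls.

## Working session

There is one attempt and no reset: what is moved stays moved. The work goes in short steps, Python scripts to look and compute and a tool call to move; the robot and the scene stay as the last step left them, time stands still between calls to the robot, and variables do not carry over. Pictures are saved under pics/ and viewed, at most 10 in all, crops included, and the job is handed in when it is done.

Besides the shell and the picture viewer there is one more tool, called after ">>>" as name(argument=value, ...) on one line, values as JSON. jog_arm: Moves the arm, as the interface text tells. Its arguments: {"type":"object","properties":{"targets":{"type":"array"},"gripper":{"type":"number"},"grip_force":{"type":"number"}},"required":["targets"]}

```bash
mkdir -p pics; ls; cat > h.py <<'E'
import numpy as np, cv2
from plant import monitor, imaging, order, bot
from scipy.spatial.transform import Rotation as R
def ray(cam,uv):
    m=imaging.camera_model(cam); K=np.array(m["mtx"]); A=m["attitude"]; o=np.array(m["origin"])
    A=np.array(A)
    M=A if A.shape==(3,3) else R.from_euler('xyz',A,degrees=True).as_matrix()
    d=M@np.linalg.inv(K)@np.array([uv[0],uv[1],1.]); return o,d
def onz(cam,uv,z):
    o,d=ray(cam,uv); return o+d*(z-o[2])/d[2]
def proj(cam,p):
    m=imaging.camera_model(cam); A=np.array(m["attitude"]); M=A if A.shape==(3,3) else R.from_euler('xyz',A,degrees=True).as_matrix()
    q=np.array(m["mtx"])@M.T@(np.array(p)-np.array(m["origin"])); return q[:2]/q[2]
E
python3 - <<'E'
from h import *
print(imaging.camera_model("top"),imaging.camera_model("side"),monitor.get_obs(),bot.finger_overhang)
for c in("top","side"):
    im=imaging.camera(c); cv2.imwrite(f"pics/{c}0.png",im)
    for n in["rail","knob","tab_left","tab_right","dish_c","hide_c","cup0_c","hemostat_c","jar_c","mug_c"]:
        print(c,n,[(round(d["score"],2),np.round(d["uv"]).tolist(),int(d["pixels"].sum())) for d in imaging.outline_of(c,n)])
E
```

```text
pics
{'mtx': array([[446.28047414,   0.        , 321.69621355],
       [  0.        , 446.28047414, 246.86283241],
       [  0.        ,   0.        ,   1.        ]]), 'origin': array([0.53166779, 0.03759154, 1.05926545]), 'attitude': array([-1.76911404e+02, -9.93998794e-02, -8.97683298e+01])} {'mtx': array([[544.64580664,   0.        , 311.37990634],
       [  0.        , 544.64580664, 245.99284701],
       [  0.        ,   0.        ,   1.        ]]), 'origin': array([0.04027537, 0.57856804, 0.81306073]), 'attitude': array([-133.20512744,   -0.35353517, -136.16592786])} {'clock': 0.0, 'joint_pos': array([-7.72248517e+01,  1.48608621e+01,  8.80108962e+01,  7.13438314e-05,
        7.72358128e+01, -1.16173623e+01]), 'qvel': array([-0.02848051, -0.04307972, -0.03893228,  0.1659054 , -0.06832254,
        0.0627422 ]), 'tau': array([-8.75919523e-04, -4.46032548e+01, -2.90566063e+01, -2.27678684e-04,
        1.17645119e-02,  9.39512489e-06]), 'tcp_pos': array([ 0.2271349 , -0.50067511,  0.40386062]), 'orientation': array([-1.79894647e+02, -2.17302162e-02,  2.43924748e+01]), 'wrist_force':
[... 473 characters left out ...]
33.0], 1773)]
top cup0_c [(0.92, [371.0, 222.0], 740)]
top hemostat_c [(0.56, [373.0, 312.0], 246)]
top jar_c [(0.73, [286.0, 157.0], 607), (0.34, [334.0, 250.0], 6064)]
top mug_c [(0.92, [368.0, 154.0], 966)]
side rail [(0.58, [298.0, 277.0], 10262), (0.38, [325.0, 259.0], 171)]
side knob [(0.68, [324.0, 258.0], 158), (0.19, [392.0, 185.0], 1759)]
side tab_left [(0.7, [306.0, 265.0], 6198)]
side tab_right [(0.83, [309.0, 265.0], 6249), (0.52, [164.0, 346.0], 1714)]
side dish_c [(0.98, [164.0, 349.0], 1707)]
side hide_c [(0.94, [391.0, 187.0], 1695)]
side cup0_c []
side hemostat_c [(0.6, [394.0, 285.0], 288)]
side jar_c [(0.71, [201.0, 237.0], 1062)]
side mug_c [(0.63, [270.0, 193.0], 1176)]
```

```bash
python3 - <<'E'
from h import *
t=cv2.imread("pics/top0.png")[120:380,140:540]; cv2.imwrite("pics/topc.png",cv2.resize(t,None,fx=2,fy=2,interpolation=cv2.INTER_CUBIC))
s=cv2.imread("pics/side0.png")[140:420,130:470]; cv2.imwrite("pics/sidec.png",cv2.resize(s,None,fx=2,fy=2,interpolation=cv2.INTER_CUBIC))
m=imaging.outline_of("top","rail")[0]["pixels"].astype(np.uint8)
print(cv2.minAreaRect(cv2.findNonZero(m)))
m2=imaging.outline_of("top","tab_right")[0]["pixels"].astype(np.uint8)
r=cv2.minAreaRect(cv2.findNonZero(m2));print(r)
for rr,z in((cv2.minAreaRect(cv2.findNonZero(m)),.028),(r,.038)):
    print([np.round(onz("top",p,z),3).tolist() for p in cv2.boxPoints(rr)])
print(onz("top",(333,264),.08),onz("side",(324,257),.07),onz("top",(192,235),.014), onz("top",(464,233),.04))
E
```

```text
((330.2821044921875, 241.98741149902344), (76.81258392333984, 155.0927276611328), 89.0759506225586)
((330.4999694824219, 241.0), (114.99998474121094, 73.99998474121094), 0.0)
[[0.685, 0.198, 0.028], [0.692, -0.163, 0.028], [0.514, -0.164, 0.028], [0.506, 0.193, 0.028]]
[[0.515, 0.147, 0.038], [0.685, 0.149, 0.038], [0.686, -0.116, 0.038], [0.516, -0.116, 0.038]]
[0.54697982 0.01116476 0.08      ] [0.545519  0.0101546 0.07     ] [0.61470737 0.34061298 0.014     ] [ 0.61984653 -0.2900335   0.04      ]
```

View pics/topc.png

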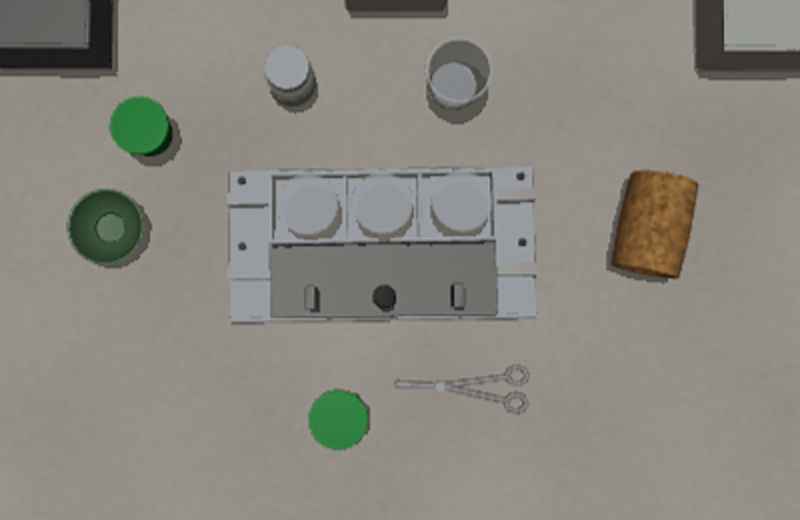

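View pics/sidec.png

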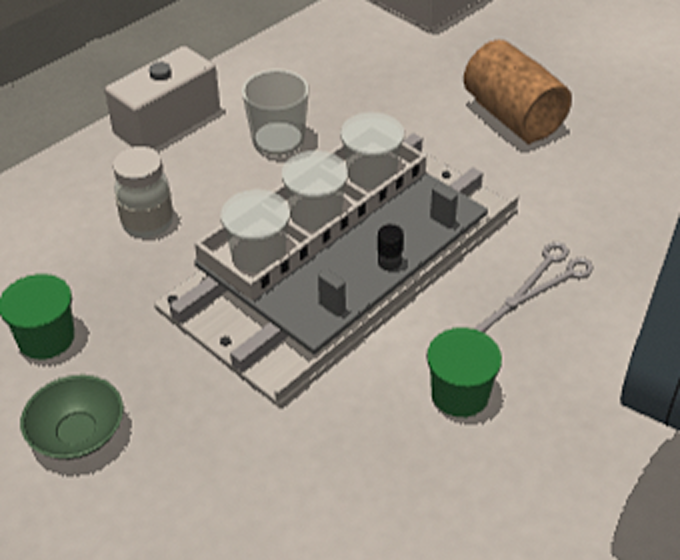

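The dish is at the +y end (top crop, about 106,228) and the cork hide at the −y end (655,224). The knob is at (384,296) and the tabs are at (312,298) and (458,296). Next I'll refine the knob position and the rack's yaw.

```bash
cat >> h.py <<'E'
def plan(xyz,rpy):
    o=monitor.get_obs(); A=R.from_euler('xyz',o["orientation"],degrees=True); B=R.from_euler('xyz',rpy,degrees=True)
    d=A.inv().apply(np.array(xyz)-o["tcp_pos"])/.2; t=(A.inv()*B).as_rotvec()/1.5
    print("clock",o["clock"],"slide",d.round(3),"turn",t.round(3))
E
python3 - <<'E'
from h import *
im=cv2.imread("pics/top0.png"); g=cv2.cvtColor(im,cv2.COLOR_BGR2GRAY)
sub=g[255:285,315:350]; ys,xs=np.nonzero(sub<60); kc=(xs.mean()+315,ys.mean()+255); print(kc,len(xs),onz("top",kc,.08))
s=cv2.imread("pics/side0.png"); gs=cv2.cvtColor(s,cv2.COLOR_BGR2GRAY)
sub=gs[245:280,310:340]; ys,xs=np.nonzero(sub<40); print(len(xs),xs.min()+310,xs.max()+310,ys.min()+245,ys.max()+245)
for K in((.538,.011),(.542,.011),(.546,.011)): print(K,proj("top",(*K,.08)),proj("side",(*K,.08)),proj("side",(*K,.056)))
# plate's front edge and tabs
for p in((272,319),(496,316),(312,298),(458,296),(272,247),(496,243)):
    print(p,onz("top",(p[0]/2+140,p[1]/2+120),.038 if p[1]!=298 and p[1]!=296 else .08).round(4))
cv2.imwrite("pics/k.png",np.hstack([cv2.resize(im[235:290,280:385],None,fx=6,fy=6,interpolation=0)]))
E
```

```text
(np.float64(332.0608695652174), np.float64(268.68695652173915)) 115 [0.536705   0.01319571 0.08      ]
245 310 338 245 276
(0.538, 0.011) [333.06419118 268.09952973] [326.67036222 255.41479328] [326.35964325 264.1900026 ]
(0.542, 0.011) [333.06906386 266.27305723] [325.14982388 254.40981164] [324.86303367 263.18399262]
(0.546, 0.011) [333.07393439 264.44738928] [323.63506724 253.40865135] [323.37202759 262.18174928]
(272, 319) [0.5118 0.14   0.038 ]
(496, 316) [ 0.5162 -0.1157  0.038 ]
(312, 298) [0.5357 0.0922 0.08  ]
(458, 296) [ 0.5385 -0.0678  0.08  ]
(272, 247) [0.5941 0.1408 0.038 ]
(496, 243) [ 0.5997 -0.116   0.038 ]
```

View pics/k.png

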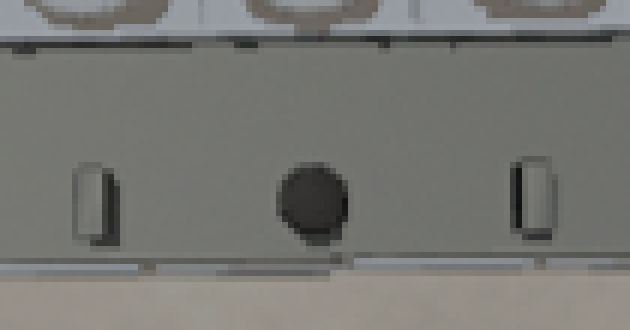

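The knob is at about (0.537, 0.013), and the guide yaw is about +1°. I'm moving above the knob.

```bash
python3 - <<'E'
from h import *
plan((.537,.013,.300),(180,0,91))
E
```

```text
clock 1.2 slide [ 2.472 -1.7    0.524] turn [ 0.     0.    -0.775]
```

>>> jog_arm(targets=[{"slide": [0.2, -0.14, 0], "turn": [0, 0, 0]}, {"slide": [0.4, -0.28, 0], "turn": [0, 0, 0]}, {"slide": [0.6, -0.42, 0], "turn": [0, 0, 0]}, {"slide": [0.8, -0.56, 0], "turn": [0, 0, 0]}, {"slide": [1, -0.7, 0], "turn": [0, 0, 0]}], gripper=0.0, grip_force=30)

```text
clock: 1.7
tcp_pos: [0.352, -0.2891, 0.4049]
orientation: [180.0, -0.0, 24.4]
wrist_force: [0.4, -0.8, 1.1]
finger_gap: 0.0427
finger_force: 0.0
```

>>> jog_arm(targets=[{"slide": [0.2, -0.14, 0], "turn": [0, 0, 0]}, {"slide": [0.4, -0.28, 0], "turn": [0, 0, 0]}, {"slide": [0.6, -0.42, 0], "turn": [0, 0, 0]}, {"slide": [0.8, -0.56, 0], "turn": [0, 0, 0]}, {"slide": [1, -0.7, 0], "turn": [0, 0, 0]}])

```text
clock: 2.2
tcp_pos: [0.4765, -0.0787, 0.405]
orientation: [180.0, -0.0, 24.4]
wrist_force: [0.7, -2.2, -0.4]
finger_gap: 0.0426
finger_force: 0.0
```

```bash
python3 - <<'E'
from h import *
plan((.537,.013,.300),(180,0,91))
E
```

```text
clock 2.2 slide [ 0.465 -0.293  0.525] turn [ 0.001 -0.    -0.775]
```

>>> jog_arm(targets=[{"slide": [0.2, -0.1, 0], "turn": [0, 0, -0.1]}, {"slide": [0.46, -0.29, 0.1], "turn": [0, 0, -0.2]}, {"slide": [0.465, -0.293, 0.2], "turn": [0, 0, -0.3]}, {"slide": [0.465, -0.293, 0.3], "turn": [0, 0, -0.4]}, {"slide": [0.465, -0.293, 0.4], "turn": [0, 0, -0.5]}, {"slide": [0.465, -0.293, 0.5], "turn": [0, 0, -0.6]}, {"slide": [0.465, -0.293, 0.525], "turn": [0, 0, -0.7]}, {"slide": [0.465, -0.293, 0.525], "turn": [0, 0, -0.775]}, {"slide": [0.465, -0.293, 0.525], "turn": [0, 0, -0.775]}])

```text
clock: 3.1
tcp_pos: [0.5363, 0.0111, 0.2994]
orientation: [-180.0, -0.0, 91.1]
wrist_force: [0.7, 0.3, -0.7]
finger_gap: 0.0427
finger_force: 0.0
```

```bash
python3 - <<'E'
from h import *
plan((.537,.013,.226),(180,0,91))
im=imaging.camera("side"); cv2.imwrite("pics/s1.png",cv2.resize(im[100:380,170:470],None,fx=2,fy=2,interpolation=2))
E
```

```text
clock 3.1 slide [0.009 0.004 0.367] turn [-0.    -0.     0.001]
```

View pics/s1.png

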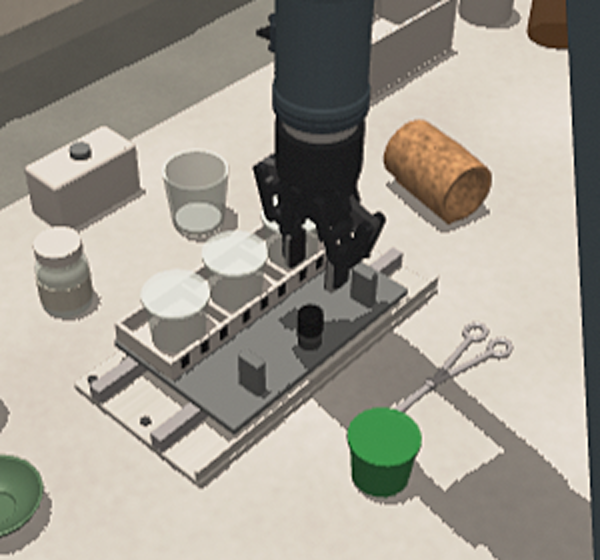

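The fingers straddle the knob, seen at (311,325) in this crop. Descending and gripping.

>>> jog_arm(targets=[{"slide": [0.009, 0.004, 0.1], "turn": [0, 0, 0]}, {"slide": [0.009, 0.004, 0.2], "turn": [0, 0, 0]}, {"slide": [0.009, 0.004, 0.28], "turn": [0, 0, 0]}, {"slide": [0.009, 0.004, 0.33], "turn": [0, 0, 0]}, {"slide": [0.009, 0.004, 0.367], "turn": [0, 0, 0]}, {"slide": [0.009, 0.004, 0.367], "turn": [0, 0, 0]}])

```text
clock: 3.75
tcp_pos: [0.5369, 0.0129, 0.2257]
orientation: [-179.9, -0.0, 90.9]
wrist_force: [-0.4, -0.8, 0.2]
finger_gap: 0.0429
finger_force: 0.0
```

>>> jog_arm(targets=[{"slide": [0, 0, 0], "turn": [0, 0, 0]}, {"slide": [0, 0, 0], "turn": [0, 0, 0]}, {"slide": [0, 0, 0], "turn": [0, 0, 0]}, {"slide": [0, 0, 0], "turn": [0, 0, 0]}, {"slide": [0, 0, 0], "turn": [0, 0, 0]}], gripper=1, grip_force=40)

```text
clock: 4.25
tcp_pos: [0.5374, 0.0129, 0.227]
orientation: [179.9, 0.0, 91.0]
wrist_force: [-0.5, -0.3, 6.4]
finger_gap: 0.0246
finger_force: 39.6
```

>>> jog_arm(targets=[{"slide": [0, 0, -0.02], "turn": [0, 0, 0]}, {"slide": [0, 0, -0.04], "turn": [0, 0, 0]}, {"slide": [0, 0, -0.058], "turn": [0, 0, 0]}, {"slide": [0, 0, -0.058], "turn": [0, 0, 0]}, {"slide": [0, 0, -0.058], "turn": [0, 0, 0]}])

```text
clock: 4.75
tcp_pos: [0.5374, 0.0129, 0.2376]
orientation: [180.0, 0.0, 91.0]
wrist_force: [5.8, -0.8, -9.9]
finger_gap: 0.0245
finger_force: 40.0
```

>>> jog_arm(targets=[{"slide": [0.005, 0, 0], "turn": [0, 0, 0]}, {"slide": [0.01, 0, 0], "turn": [0, 0, 0]}, {"slide": [0.015, 0, 0], "turn": [0, 0, 0]}, {"slide": [0.02, 0, 0], "turn": [0, 0, 0]}])

```text
clock: 5.15
tcp_pos: [0.5374, 0.0163, 0.2375]
orientation: [180.0, 0.1, 91.0]
wrist_force: [5.5, -3.9, -10.6]
finger_gap: 0.0251
finger_force: 39.9
```

>>> jog_arm(targets=[{"slide": [0.02, 0, 0], "turn": [0, 0, 0]}, {"slide": [0.04, 0, 0], "turn": [0, 0, 0]}, {"slide": [0.06, 0, 0], "turn": [0, 0, 0]}, {"slide": [0.08, 0, 0], "turn": [0, 0, 0]}, {"slide": [0.1, 0, 0], "turn": [0, 0, 0]}, {"slide": [0.12, 0, 0], "turn": [0, 0, 0]}, {"slide": [0.14, 0, 0], "turn": [0, 0, 0]}, {"slide": [0.155, 0, 0], "turn": [0, 0, 0]}, {"slide": [0.155, 0, 0], "turn": [0, 0, 0]}])

```text
clock: 6.05
tcp_pos: [0.5368, 0.0477, 0.2375]
orientation: [180.0, 0.0, 91.0]
wrist_force: [5.1, -2.4, -11.0]
finger_gap: 0.025
finger_force: 39.9
```

>>> jog_arm(targets=[{"slide": [0, 0, 0.01], "turn": [0, 0, 0]}, {"slide": [0, 0, 0.017], "turn": [0, 0, 0]}, {"slide": [0, 0, 0.017], "turn": [0, 0, 0]}])

```text
clock: 6.35
tcp_pos: [0.5367, 0.0477, 0.235]
orientation: [180.0, 0.0, 91.0]
wrist_force: [3.4, -3.0, -2.6]
finger_gap: 0.025
finger_force: 40.9
```

>>> jog_arm(targets=[{"slide": [0, 0, 0], "turn": [0, 0, 0]}, {"slide": [0, 0, 0], "turn": [0, 0, 0]}, {"slide": [0, 0, 0], "turn": [0, 0, 0]}, {"slide": [0, 0, 0], "turn": [0, 0, 0]}], gripper=0)

```text
clock: 6.75
tcp_pos: [0.5362, 0.0481, 0.2346]
orientation: [-180.0, -0.0, 91.0]
wrist_force: [0.8, -0.1, -0.1]
finger_gap: 0.0426
finger_force: 0.0
```

>>> jog_arm(targets=[{"slide": [0, 0, -0.1], "turn": [0, 0, 0]}, {"slide": [0, 0, -0.24], "turn": [0, 0, 0]}, {"slide": [-0.14, 0, -0.24], "turn": [0, 0, 0]}, {"slide": [-0.28, 0, -0.24], "turn": [0, 0, 0]}, {"slide": [-0.41, 0, -0.24], "turn": [0, 0, 0]}, {"slide": [-0.41, 0, -0.1], "turn": [0, 0, 0]}, {"slide": [-0.41, 0, 0.02], "turn": [0, 0, 0]}, {"slide": [-0.41, 0, 0.04], "turn": [0, 0, 0]}, {"slide": [-0.41, 0, 0.04], "turn": [0, 0, 0]}])

```text
clock: 7.65
tcp_pos: [0.5376, -0.0339, 0.226]
orientation: [-179.9, -0.0, 91.0]
wrist_force: [0.4, 0.5, 0.8]
finger_gap: 0.0425
finger_force: 0.0
```

```bash
python3 - <<'E'
from h import *
im=imaging.camera("side"); cv2.imwrite("pics/s2.png",cv2.resize(im[130:370,190:440],None,fx=2.4,fy=2.4,interpolation=2))
E
```

```text
(no output)
```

View pics/s2.png

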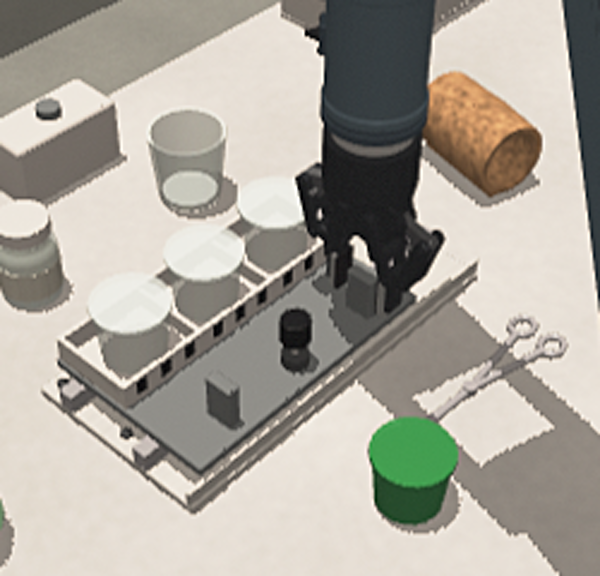

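The tab at (355,290) is between the fingers and the knob is standing raised on the surface. I'll pinch lightly and seek.

>>> jog_arm(targets=[{"slide": [0, 0, 0], "turn": [0, 0, 0]}, {"slide": [0, 0, 0], "turn": [0, 0, 0]}, {"slide": [0, 0, 0], "turn": [0, 0, 0]}, {"slide": [0, 0, 0], "turn": [0, 0, 0]}, {"slide": [0, 0, 0], "turn": [0, 0, 0]}], gripper=1, grip_force=20)

```text
clock: 8.2
tcp_pos: [0.5382, -0.034, 0.2279]
orientation: [179.9, 0.0, 91.0]
wrist_force: [-1.5, 0.1, 6.5]
finger_gap: 0.0252
finger_force: 21.5
```

>>> jog_arm(targets=[{"slide": [0.005, 0, 0], "turn": [0, 0, 0]}, {"slide": [0.01, 0, 0], "turn": [0, 0, 0]}, {"slide": [0.015, 0, 0], "turn": [0, 0, 0]}, {"slide": [0.02, 0, 0], "turn": [0, 0, 0]}, {"slide": [0.025, 0, 0], "turn": [0, 0, 0]}, {"slide": [0.03, 0, 0], "turn": [0, 0, 0]}, {"slide": [0.035, 0, 0], "turn": [0, 0, 0]}])

```text
clock: 8.9
tcp_pos: [0.5381, -0.0285, 0.2279]
orientation: [179.9, 0.2, 91.0]
wrist_force: [-3.8, -10.1, 5.0]
finger_gap: 0.0253
finger_force: 21.4
```

>>> jog_arm(targets=[{"slide": [0.0025, 0, 0], "turn": [0, 0, 0]}, {"slide": [0.005, 0, 0], "turn": [0, 0, 0]}, {"slide": [0.0075, 0, 0], "turn": [0, 0, 0]}, {"slide": [0.01, 0, 0], "turn": [0, 0, 0]}, {"slide": [0.0125, 0, 0], "turn": [0, 0, 0]}, {"slide": [0.015, 0, 0], "turn": [0, 0, 0]}])

```text
clock: 9.5
tcp_pos: [0.5381, -0.0256, 0.2279]
orientation: [179.9, 0.2, 91.0]
wrist_force: [-3.4, -9.7, 4.9]
finger_gap: 0.0255
finger_force: 21.4
```

>>> jog_arm(targets=[{"slide": [0.0025, 0, 0], "turn": [0, 0, 0]}, {"slide": [0.005, 0, 0], "turn": [0, 0, 0]}, {"slide": [0.0075, 0, 0], "turn": [0, 0, 0]}, {"slide": [0.01, 0, 0], "turn": [0, 0, 0]}, {"slide": [0.0125, 0, 0], "turn": [0, 0, 0]}, {"slide": [0.015, 0, 0], "turn": [0, 0, 0]}])

```text
clock: 10.1
tcp_pos: [0.538, -0.0226, 0.2279]
orientation: [179.9, 0.2, 91.0]
wrist_force: [-4.0, -10.6, 5.5]
finger_gap: 0.0252
finger_force: 21.4
```

>>> jog_arm(targets=[{"slide": [0.0025, 0, 0], "turn": [0, 0, 0]}, {"slide": [0.005, 0, 0], "turn": [0, 0, 0]}, {"slide": [0.0075, 0, 0], "turn": [0, 0, 0]}, {"slide": [0.01, 0, 0], "turn": [0, 0, 0]}, {"slide": [0.0125, 0, 0], "turn": [0, 0, 0]}, {"slide": [0.015, 0, 0], "turn": [0, 0, 0]}])

```text
clock: 10.7
tcp_pos: [0.538, -0.0197, 0.2279]
orientation: [179.9, 0.2, 91.0]
wrist_force: [-3.2, -6.7, 6.1]
finger_gap: 0.0253
finger_force: 21.4
```

>>> jog_arm(targets=[{"slide": [0.0025, 0, 0], "turn": [0, 0, 0]}, {"slide": [0.005, 0, 0], "turn": [0, 0, 0]}, {"slide": [0.0075, 0, 0], "turn": [0, 0, 0]}])

```text
clock: 11.0
tcp_pos: [0.5379, -0.0181, 0.2279]
orientation: [179.9, 0.2, 91.0]
wrist_force: [-3.8, -9.9, 5.2]
finger_gap: 0.0255
finger_force: 21.4
```

>>> jog_arm(targets=[{"slide": [0.0025, 0, 0], "turn": [0, 0, 0]}, {"slide": [0.005, 0, 0], "turn": [0, 0, 0]}, {"slide": [0.0075, 0, 0], "turn": [0, 0, 0]}, {"slide": [0.01, 0, 0], "turn": [0, 0, 0]}, {"slide": [0.0125, 0, 0], "turn": [0, 0, 0]}])

```text
clock: 11.5
tcp_pos: [0.5379, -0.0157, 0.2278]
orientation: [179.9, 0.2, 91.0]
wrist_force: [-3.1, -6.7, 5.9]
finger_gap: 0.0254
finger_force: 21.4
```

Still following the commands, with force at the sliding level, so I'm continuing.

>>> jog_arm(targets=[{"slide": [0.0025, 0, 0], "turn": [0, 0, 0]}, {"slide": [0.005, 0, 0], "turn": [0, 0, 0]}, {"slide": [0.0075, 0, 0], "turn": [0, 0, 0]}, {"slide": [0.01, 0, 0], "turn": [0, 0, 0]}, {"slide": [0.0125, 0, 0], "turn": [0, 0, 0]}, {"slide": [0.015, 0, 0], "turn": [0, 0, 0]}])

```text
clock: 12.1
tcp_pos: [0.5379, -0.0125, 0.2279]
orientation: [179.9, 0.2, 91.0]
wrist_force: [-3.2, -8.5, 5.5]
finger_gap: 0.0258
finger_force: 21.4
```

>>> jog_arm(targets=[{"slide": [0.0025, 0, 0], "turn": [0, 0, 0]}, {"slide": [0.005, 0, 0], "turn": [0, 0, 0]}, {"slide": [0.0075, 0, 0], "turn": [0, 0, 0]}, {"slide": [0.01, 0, 0], "turn": [0, 0, 0]}, {"slide": [0.0125, 0, 0], "turn": [0, 0, 0]}, {"slide": [0.015, 0, 0], "turn": [0, 0, 0]}])

```text
clock: 12.7
tcp_pos: [0.5377, -0.0089, 0.2279]
orientation: [179.9, 0.1, 91.0]
wrist_force: [-2.6, -3.7, 6.4]
finger_gap: 0.0254
finger_force: 21.5
```

>>> jog_arm(targets=[{"slide": [0.0025, 0, 0], "turn": [0, 0, 0]}, {"slide": [0.005, 0, 0], "turn": [0, 0, 0]}, {"slide": [0.0075, 0, 0], "turn": [0, 0, 0]}])

```text
clock: 13.0
tcp_pos: [0.5377, -0.0075, 0.2278]
orientation: [179.9, 0.2, 91.0]
wrist_force: [-3.1, -7.1, 5.7]
finger_gap: 0.0257
finger_force: 21.5
```

>>> jog_arm(targets=[{"slide": [0.0025, 0, 0], "turn": [0, 0, 0]}, {"slide": [0.005, 0, 0], "turn": [0, 0, 0]}, {"slide": [0.0075, 0, 0], "turn": [0, 0, 0]}])

```text
clock: 13.3
tcp_pos: [0.5377, -0.0069, 0.2279]
orientation: [179.9, 0.3, 91.1]
wrist_force: [-2.8, -12.3, 4.6]
finger_gap: 0.0258
finger_force: 21.4
```

Force rose to 12 N while the tool moved only 0.6 mm of 1.5 mm, so the pin may be caught. Checking the knob's height.

```bash
python3 - <<'E'
from h import *
im=imaging.camera("side"); cv2.imwrite("pics/s3.png",cv2.resize(im[200:330,210:370],None,fx=4.4,fy=4.4,interpolation=2))
o=monitor.get_obs(); print(o["wrist_force"],o["tcp_pos"])
E
```

```text
[ -3.60415722 -10.84031672   5.78195955] [ 0.53775057 -0.00692194  0.22785651]
```

View pics/s3.png

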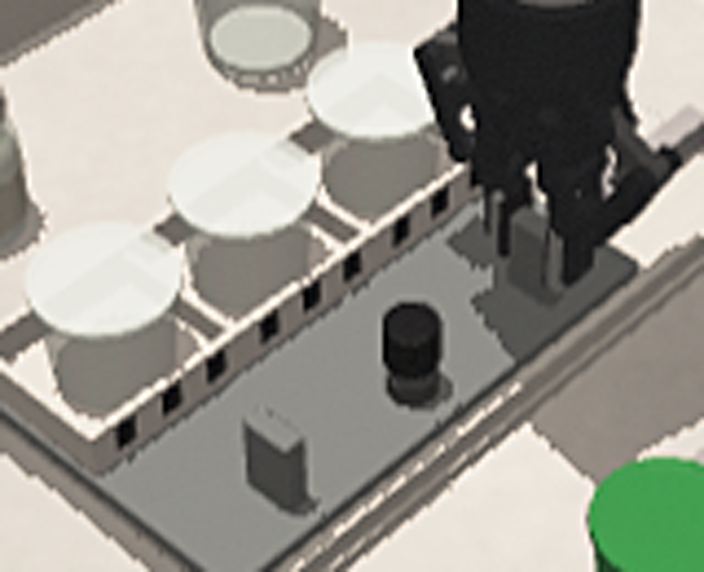

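```bash
python3 - <<'E'
from h import *
im=cv2.imread("pics/s3.png"); 
def blk(f,u0,v0,s,box,th):
    g=cv2.cvtColor(cv2.imread(f),6); g=g[box[1]:box[3],box[0]:box[2]]
    n,l,st,c=cv2.connectedComponentsWithStats((g<th).astype(np.uint8)); i=1+st[1:,4].argmax(); x,y,w,h,a=st[i]
    print(f,"u",round(u0+(box[0]+x)/s,1),round(u0+(box[0]+x+w)/s,1),"v",round(v0+(box[1]+y)/s,1),round(v0+(box[1]+y+h)/s,1))
blk("pics/sidec.png",130,140,2,(370,210,415,280),45)
blk("pics/s2.png",190,130,2.4,(270,295,325,390),45)
blk("pics/s3.png",210,200,4.4,(370,285,460,410),45)
for y,zs in((.0133,(0,)),(.0483,(.008,)),(.0747,(0,.008))):
    x=.5377-.0183*(y-.0133)
    for dz in zs:
        P=[proj("side",(x+.013*np.cos(a),y+.013*np.sin(a),.068+dz+s)) for a in np.linspace(0,6.28,60) for s in(-.012,.012)]
        P=np.array(P); print(y,dz,P.min(0).round(1),P.max(0).round(1))
E
```

```text
pics/sidec.png u 319.0 331.5 v 252.5 275.5
pics/s2.png u 306.7 319.6 v 259.2 276.2
pics/s3.png u 297.0 309.8 v 269.1 286.6
0.0133 0 [319.  251.4] [332.7 269.6]
0.0483 0.008 [306.8 257.7] [320.6 276.3]
0.0747 0 [297.2 267.9] [311.1 286.7]
0.0747 0.008 [297.1 264.9] [311.1 283.8]
```

The knob outline matches "home" (v 269–287), against 265–284 if it were still raised. The pin has dropped in at about 61 mm. I'll relieve the side load, then let go and lift.

>>> jog_arm(targets=[{"slide": [-0.003, 0, 0], "turn": [0, 0, 0]}, {"slide": [-0.006, 0, 0], "turn": [0, 0, 0]}, {"slide": [-0.008, 0, 0], "turn": [0, 0, 0]}, {"slide": [-0.008, 0, 0], "turn": [0, 0, 0]}])

```text
clock: 13.75
tcp_pos: [0.5377, -0.0074, 0.2278]
orientation: [179.9, 0.1, 91.0]
wrist_force: [-2.3, -4.1, 5.8]
finger_gap: 0.0256
finger_force: 21.5
```

>>> jog_arm(targets=[{"slide": [0, 0, 0], "turn": [0, 0, 0]}, {"slide": [0, 0, 0], "turn": [0, 0, 0]}, {"slide": [0, 0, 0], "turn": [0, 0, 0]}, {"slide": [0, 0, 0], "turn": [0, 0, 0]}], gripper=0)

```text
clock: 14.15
tcp_pos: [0.5375, -0.0065, 0.2265]
orientation: [180.0, -0.0, 91.0]
wrist_force: [0.2, 0.1, -0.8]
finger_gap: 0.0428
finger_force: 0.0
```

>>> jog_arm(targets=[{"slide": [0, 0, -0.1], "turn": [0, 0, 0]}, {"slide": [0, 0, -0.3], "turn": [0, 0, 0]}, {"slide": [0, 0, -0.5], "turn": [0, 0, 0]}, {"slide": [0, 0, -0.6], "turn": [0, 0, 0]}, {"slide": [0, 0, -0.6], "turn": [0, 0, 0]}])

```text
clock: 14.65
tcp_pos: [0.5384, -0.0067, 0.3501]
orientation: [179.6, 0.1, 91.0]
wrist_force: [0.3, -0.0, -0.2]
finger_gap: 0.0426
finger_force: 0.0
```

```bash
python3 - <<'E'
from h import *
im=imaging.camera("side"); cv2.imwrite("pics/s4.png",cv2.resize(im[170:350,190:410],None,fx=3.6,fy=3.3,interpolation=2))
g=cv2.cvtColor(im,6)[262:295,290:317]
n,l,st,c=cv2.connectedComponentsWithStats((g<45).astype(np.uint8)); i=1+st[1:,4].argmax(); x,y,w,h,a=st[i]; print(290+x,290+x+w,262+y,262+y+h)
E
```

```text
297 310 269 292
```

View pics/s4.png

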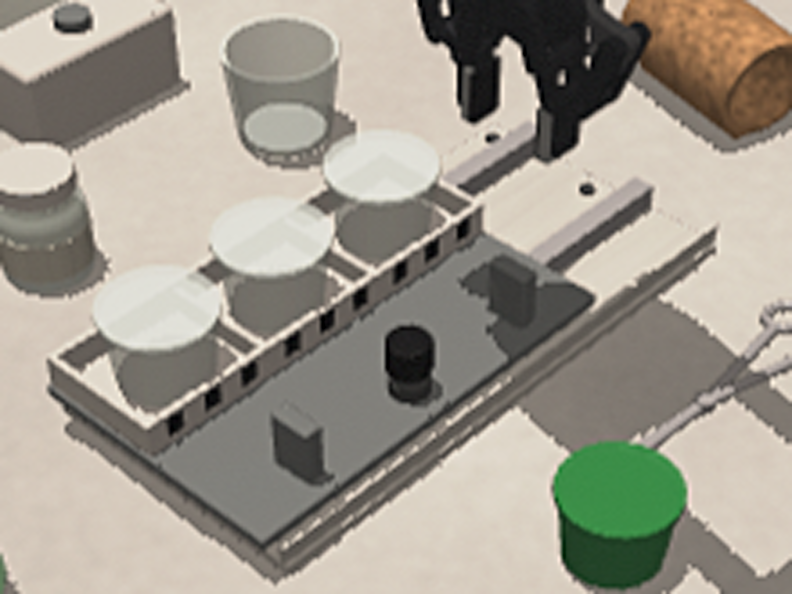

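The knob at (409,355) is down, the rack has shifted toward the dish, the cups are upright, and the gripper is clear. Handing in.

```bash
python3 -c "
from plant import order
print(order.job_done())"
```

```text
the job is handed in; nothing more can be done
None
```

I handed the job in: the rack moved about 61 mm towards the dish, the side-camera image shows the knob down at its home height in the next hole, the cups are upright, and the gripper is open and clear; no verdict came back.

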